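Swing out the packing stand's prop leg and set the parts tray on it

TASK

Set up the packing stand: with the gripper, push its folding prop leg outwards, away from the shelf's edge, until it meets its stop, and lean on it there for a moment so that it is firmly home (about 14 N, never more than 22 N). Then pick up the grey parts tray by its rib and set it down, without dropping it, lengthwise across the shelf and the opened leg, and let go. Leave the two loose pipe fittings where they lie.

Things in the scene. Friction and masses are not known exactly. Their poses are not given: they have to be found in the camera images.
- stand: Fixed aluminium packing stand: a level shelf 200 mm along its x, 60 mm along its y, top 90 mm above the table, on a frame. Origin on the table under the shelf's centre; x along the shelf. The leg's upright hinge axis stands at (0, -65 mm), in front of the shelf's -y edge (y = -30 mm), on a 50 mm wide, 8 mm high foot plate; the leg opens from +x round to -y.
- leg: Steel gate leg swinging level about its upright hinge axis (origin: on the table on that axis; x outwards along the leg). Top bar 24 mm wide, z 70 to 90 mm, 150 mm long; under its outer end a post 20 x 24 mm; a thin rail at z 22 to 34 mm. At the start 0.2 to 0.6 rad open. Hinge friction 0.3 N m (2.6 N at 115 mm from the axis); it stays where left. The robot's force on it must stay below 22 N.
- leg_end (a point): Outer end of the leg, on the middle of its top face, 150 mm from the hinge axis, 90 mm above the table. The stop is near a quarter turn (leg along the stand's -y), but set up to 0.05 rad either way on each stand, which cannot be seen: feel for it. It yields about 1 mm per 2 N. Firmly home: pressed on it with over 8 N for a quarter of a second. Axes as the leg's.
- berth (a point): Point on the stand, 90 mm above the table and 85 mm out from the shelf's centre towards the stand's -y, level with the shelf's top: the centre of the tray's underside belongs here. Axes parallel to the stand's.
- tray_grip (a point): Centre of the tray's rib, 60 mm above the tray's underside, the place to grip. The rib is an upright plate 16 mm thick (across the tray's x), 100 mm long (along the tray's y), its top 75 mm above the underside. Axes parallel to the tray's.
- tray: Loose shallow grey plastic tray, 140 mm along its x, 230 mm along its y, walls 28 mm high, about 0.5 kg, small pipe parts fixed in it lower than 32 mm, the rib standing in the middle. Origin at the centre of the underside. It goes on the stand with its y along the stand's y, either way round.
- fitting_a: Bystander: loose pipe fitting, dark grey spigot with a cream valve body, 150 mm long, 57 mm high, behind the stand on the left. Origin under the joint of the two.
- fitting_b: Bystander: a second such fitting, beyond the tray.

How it is judged:
By the outcome, as a careful person would: the job done as asked, in the order asked, and still so for the second after the job is handed in, with the robot touching nothing.
It also fails if it takes over 72 s, if anything falls off the work surface, if the arm or the gripper's body presses on something with over 40 N, if the wrist force passes 120 N, or if a joint passes its speed limit or range.

ROBOT

A 7-joint arm with a two-finger parallel gripper is mounted at the origin on the work surface. World frame = base frame: x ahead of the robot, y to its left, z up, the work surface at z = 0. Lengths are in m, angles in rad, forces in N, time in s.
With the tool pointing down it reaches from about 0.35 to 0.9 m from the base axis. Payload 19.9 kg.
Tool frame: the origin (TCP) lies between the finger pads; the fingertips stand 17 mm ahead of it and the grasp point (between the pads) lies 2 mm behind it; z points along the fingers, y is the direction in which the jaws open and shut (so a half turn about z gives the same grasp; the last joint's range is limited). The gripper opens to 85 mm and grips with 20 to 120 N. Pads are 22 mm wide; open, the fingers measure 114 mm over their backs; the gripper's body (76 mm by 85 mm) begins 54 mm behind the grasp point. The pads swing forward as they close: fully open they stand 13 mm farther back than shut.
Start: joints at [-1.276, 0.417, -0.01, 1.614, 0.005, 1.111, -0.053], TCP at [0.207, 0.59, 0.248] pointing down, gripper open.
Joint ranges: [-2.81, 2.81], [-0.39, 2.02], [-1.27, 1.25], [0.06, 2.57], [-1.19, 4.33], [0.19, 2], [-2.82, 2.82]. Speed limits (rad/s): [1.89, 1.89, 2.39, 2.39, 3.01, 3.01, 3.01].

INTERFACE

Orientations are given as a rotation vector (axis times angle).
In Python, from bench import ctrl, vision, workorder gives the robot as it stands. The module is installed in compiled form; this text tells all that it offers.
- The arm moves only by the tool arm_command, never from a script. Its argument "motion" is a list of rows, each a list of 6 numbers: the shift along the tool's x, y, z scaled (see below), then the turn, a rotation vector about the tool's x, y, z scaled (see below). A call has 1 to 20 rows; each row shifts and turns the commanded pose from where the row before left it, along the tool's axes as they then stand; what a row does not reach is not made up. The controller multiplies each number of a shift by 250 mm and each number of a turn by 90 degrees. A row lasts 1/10 s, in which the tool goes at most 50 mm and 8.59 degrees, less where a joint would pass 70% of its speed; a pose out of reach is approached as far as the arm can. A call with a number of a shift or a turn outside -1 to 1 is refused whole. A call with a gripper value outside its range is refused whole. "jaw" is the closure, from 0 (fully open) to 1 (shut), set as the call begins (left out, the last holds). The fingers move at their own pace and stop on an object; "newtons" is the grip in N (left out, the last holds). Time passes only in rows, so rows that do not move let the fingers close. It gives the time, the measured TCP pose, the force and the opening at its end, in the units of the state.
- ctrl.state(): the state, without advancing time (a new reading comes with each control period).
- vision.grab_frame(name): name is "side" or "top"; returns the picture (384x512x3 uint8, red, green, blue); there is no depth.
- vision.get_calibration(name): a dict with "intrinsics" (3x3 intrinsics, pixels), "world_to_cam" (4x4, takes a point from world to camera coordinates). Camera axes: x right, y up, looking along -z (the intrinsics and any distortion apply to the point x, -y, -z); pixel columns grow to the right and rows downward; lengths in m; the calibration is good to about 2 mm. A picture is of the moment at which its call begins. get_calibration takes no time and is no camera call.
- workorder.sign_off(): hands the job in, once; it reports no verdict.
The state is a dict: "clock": time; "qpos": joint angles; "dq": joint speeds; "tau": joint torques, N m; "ee_pos": TCP position; "orientation": TCP orientation; "wrist_force": force on the tool from outside, world axes, zero at the start; "moment": the same for the moment, N m; "gripper_width": finger opening in m.
Only numpy, scipy, OpenCV 4.12 (cv2) and the standard library are available. Lean on these libraries where they do the work, as an engineer would, in place of code of your own. Each camera call takes 0.05 s, during which the arm holds its last target.

## Working session

There is one attempt and no reset: what is moved stays moved. The work goes in short steps, Python scripts to look and compute and a tool call to move; the robot and the scene stay as the last step left them, time stands still between calls to the robot, and variables do not carry over. Pictures are saved under pics/ and viewed, and the job is handed in when it is done.

Besides the shell and the picture viewer there is one more tool, called after ">>>" by a JSON object that holds its "fn" and its "kwargs". arm_command: Moves the arm, as the interface text tells. Shifts and turns lie within -1 to 1; 1 stands for 250 mm of shift or 90 degrees of turn. Its arguments: {"type":"object","properties":{"motion":{"type":"array","items":{"type":"array","items":{"type":"number","minimum":-1,"maximum":1}}},"jaw":{"type":"number"},"newtons":{"type":"number"}},"required":["motion"]}

```bash
mkdir -p pics; cat > h.py <<'E'
import numpy as np, cv2
from bench import ctrl, vision, workorder
def grab(cam,fn):
    im=vision.grab_frame(cam); cv2.imwrite('pics/'+fn,cv2.cvtColor(im,cv2.COLOR_RGB2BGR)); return im
def ray(cam,u,v):
    c=vision.get_calibration(cam);K=np.array(c['intrinsics']);T=np.array(c['world_to_cam'])
    d=np.linalg.inv(K)@np.array([u,v,1.]); d=np.array([d[0],-d[1],-d[2]])
    R=T[:3,:3]; return -R.T@T[:3,3], R.T@d
def onz(cam,u,v,z):
    o,d=ray(cam,u,v); return o+d*(z-o[2])/d[2]
def proj(cam,p):
    c=vision.get_calibration(cam);K=np.array(c['intrinsics']);T=np.array(c['world_to_cam'])
    q=T[:3,:3]@np.array(p)+T[:3,3]; q=K@np.array([q[0],-q[1],-q[2]]); return q[:2]/q[2]
E
python3 - <<'E'
from h import *
for c in ['top','side']:
    grab(c,c+'0.png'); k=vision.get_calibration(c); print({a:np.round(b,4).tolist() if a in('intrinsics','world_to_cam') else b for a,b in k.items()}); print(ray(c,256,192)[0])
print(ctrl.state())
E
```

```text
{'intrinsics': [[433.0142, 0.0, 259.5083], [0.0, 433.0142, 189.1398], [0.0, 0.0, 1.0]], 'world_to_cam': [[0.1536, -0.9881, 0.0033, -0.0221], [0.9667, 0.1509, 0.2067, -0.6354], [-0.2048, -0.0286, 0.9784, -1.0098], [0.0, 0.0, 0.0, 1.0]]}
[0.41086604 0.04523631 1.11939669]
{'intrinsics': [[377.8569, 0.0, 262.2872], [0.0, 377.8569, 187.8739], [0.0, 0.0, 1.0]], 'world_to_cam': [[0.8831, -0.4692, 0.01, -0.5113], [0.3004, 0.5816, 0.756, -0.291], [-0.3605, -0.6646, 0.6545, -0.8643], [0.0, 0.0, 0.0, 1.0]]}
[ 0.22738686 -0.64501852  0.7908264 ]
{'clock': 0.1, 'qpos': array([-1.2755029 ,  0.41792391, -0.01031307,  1.61408639,  0.00468263,
        1.1107525 , -0.05299121]), 'dq': array([-0.00136438, -0.00157155,  0.00090961, -0.00150317, -0.00117827,
        0.00153201, -0.00033381]), 'tau': array([ 2.20260503e-03, -8.65838385e+01,  6.81095738e-01, -4.35637164e+01,
        1.93430891e-02,  4.97206289e-03,  9.54534448e-05]), 'ee_pos': array([0.2064382 , 0.58960701, 0.24772837]), 'orientation': array([-5.26488067e-01, -3.09703582e+00,  1.78959819e-03]), 'wrist_force': array([ 0.75684559,  0.58361257, -0.38195309]), 'moment': array([ 0.01654237,  0.03885477, -0.03826353]), 'gripper_width': 0.08514489105623801}
```

View pics/top0.png

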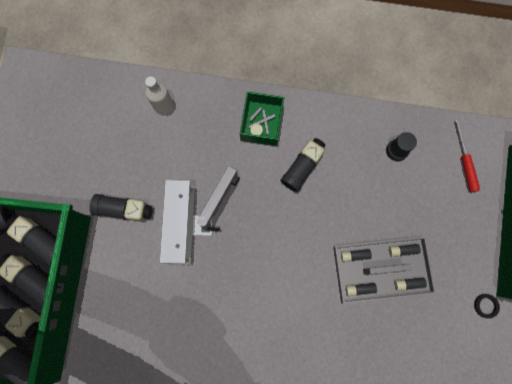

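View pics/side0.png

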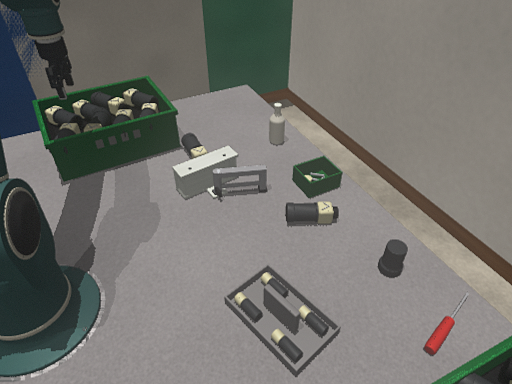

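The top view shows the shelf at cols 162-192, rows 181-263, the leg from about (208,226) to (234,172), and the tray around (383,270). The fittings are at (122,208) and (303,165).

```bash
python3 - <<'E'
from h import *
im=cv2.imread('pics/top0.png')
a=cv2.resize(im[160:280,150:250],None,fx=5,fy=5,interpolation=cv2.INTER_CUBIC);cv2.imwrite('pics/s.png',a)
b=cv2.resize(im[225:315,320:445],None,fx=6,fy=6,interpolation=cv2.INTER_CUBIC);cv2.imwrite('pics/t.png',b)
im=cv2.imread('pics/side0.png')
c=cv2.resize(im[255:384,210:350],None,fx=4.5,fy=4.5,interpolation=cv2.INTER_CUBIC);cv2.imwrite('pics/u.png',c)
E
```

```text
(no output)
```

View pics/s.png

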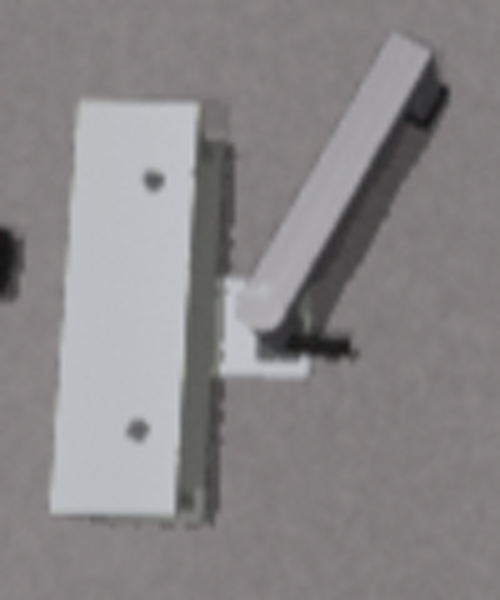

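View pics/t.png

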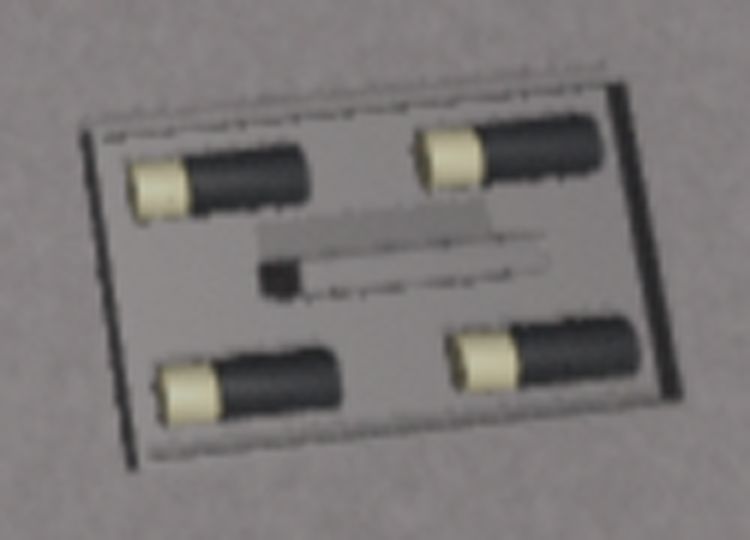

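View pics/u.png

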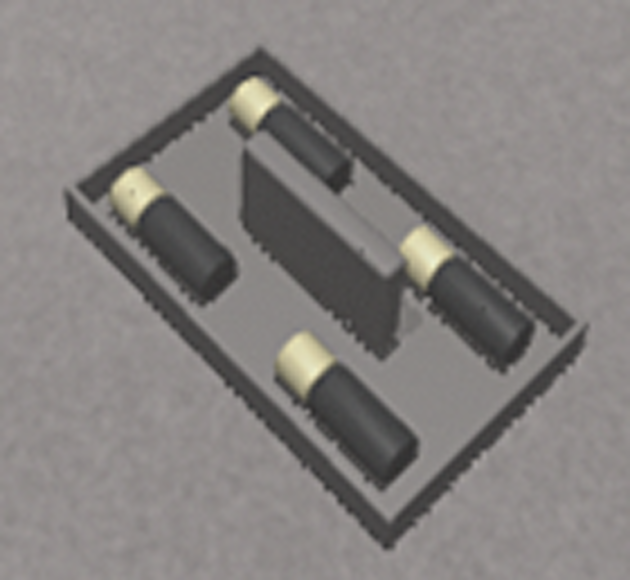

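```bash
python3 - <<'E'
from h import *
im=cv2.imread('pics/top0.png')
# shelf/leg mask
hsv=cv2.cvtColor(im,cv2.COLOR_BGR2HSV); 
v=hsv[...,2]
print('shelf V',v[220,172],'leg',v[200,217:224],'bg',v[150,150])
m=((v>170)).astype(np.uint8); m[:,:155]=0;m[:,260:]=0;m[:160]=0;m[275:]=0
n,l,st,ce=cv2.connectedComponentsWithStats(m)
for i in range(1,n):
    if st[i,4]>80:
        pts=np.argwhere(l==i)[:,::-1].astype(np.float32)
        w=np.array([onz('top',u,vv,.09)[:2] for u,vv in pts])
        r=cv2.minAreaRect((w*1000).astype(np.float32)); print(st[i],r, np.round(cv2.boxPoints(r)).tolist())
c=[onz('top',320+(x-2.5)/6,225+(y-2.5)/6,.028)[:2]*1e3 for x,y in [(83,122),(622,82),(683,398),(132,470)]]
c=np.array(c);print(np.round(c),c.mean(0),[np.linalg.norm(c[i]-c[i-1]).round(1) for i in range(4)])
f=lambda x,y:(210+(x-2)/4.5,255+(y-2)/4.5)
s=np.array([onz('side',*f(x,y),.075)[:2]*1e3 for x,y in[(245,148),(262,138),(405,262),(388,275)]])
print('rib side',np.round(s),s.mean(0)); 
s=np.array([onz('side',*f(x,y),.028)[:2]*1e3 for x,y in[(67,193),(260,48),(587,327),(388,538)]])
print('rim side',np.round(s),s.mean(0),[np.linalg.norm(s[i]-s[i-1]).round(1) for i in range(4)])
s=np.array([onz('top',320+(x-2.5)/6,225+(y-2.5)/6,.075)[:2]*1e3 for x,y in [(258,225),(488,205),(492,232),(258,260)]])
print('rib top',np.round(s),s.mean(0))
E
```

```text
shelf V 194 leg [168 161 124  68  58  60  75] bg 131
[ 160  180   29   83 1943] ((519.4326782226562, 264.1748352050781), (197.57894897460938, 58.00667190551758), 7.47874641418457) [[418.0, 280.0], [425.0, 223.0], [621.0, 248.0], [614.0, 306.0]]
[194 211  18  24 189] ((522.5117797851562, 199.0975341796875), (55.34700393676758, 40.342994689941406), 15.337032318115234) [[490.0, 211.0], [501.0, 172.0], [555.0, 187.0], [544.0, 226.0]]
[[ 527. -128.]
 [ 578. -350.]
 [ 453. -384.]
 [ 390. -165.]] [ 486.69466333 -256.73943692] [np.float64(141.7), np.float64(227.6), np.float64(130.0), np.float64(228.7)]
rib side [[ 467. -218.]
 [ 477. -217.]
 [ 503. -307.]
 [ 493. -309.]] [ 484.92860099 -262.95425831]
rim side [[ 389. -172.]
 [ 520. -137.]
 [ 581. -355.]
 [ 443. -395.]] [ 483.32155443 -264.65745948] [np.float64(230.1), np.float64(136.3), np.float64(226.9), np.float64(142.8)]
rib top [[ 492. -194.]
 [ 514. -284.]
 [ 503. -286.]
 [ 478. -196.]] [ 496.7983917  -239.98479289]
```

```bash
python3 - <<'E'
from h import *
g=lambda x,y:(150+(x-2)/5,160+(y-2)/5)
c=np.array([519.4,264.2]);a=np.radians(7.48);X=np.array([np.cos(a),np.sin(a)]);Y=np.array([-X[1],X[0]])
h=c-65*Y;print('hinge',h,'berth',c-85*Y)
e=[onz('top',*g(*p),.09)[:2]*1e3 for p in [(393,32),(435,55)]]
m=np.mean(e,0);d=m-h;print('legend',m,np.linalg.norm(d),'open rad',np.arctan2(-d@Y,d@X), e)
im=cv2.imread('pics/side0.png')
p=[proj('side',[*(c+sx*100*X+sy*30*Y)/1e3,.09]) for sx,sy in[(-1,-1),(1,-1),(1,1),(-1,1)]]
p2=[proj('side',[*h/1e3,.09]),proj('side',[*m/1e3,.09])]
b=cv2.resize(im[130:210,150:290],None,fx=5,fy=5,interpolation=cv2.INTER_CUBIC)
for q in p+p2: cv2.circle(b,tuple(((q-[150,130]+.5)*5).astype(int)),3,(0,0,255),-1)
cv2.imwrite('pics/v.png',b)
# two-view rib
tc=(320+(422-2.5)/6,225+(267-2.5)/6); sc=(210+(325-2)/4.5,255+(206-2)/4.5)
o1,d1=ray('top',*tc);o2,d2=ray('side',*sc)
A=np.c_[d1,-d2];t=np.linalg.lstsq(A,o2-o1,rcond=None)[0];print('rib tri',o1+t[0]*d1,o2+t[1]*d2)
print(onz('top',*tc,.075))
E
```

```text
hinge [527.86170681 199.75312639] berth [530.4653089  179.92331913]
legend [667.71407148 149.05659189] 148.75759649203317 open rad 0.4783179465031211 [array([671.87023522, 160.20828092]), array([663.55790773, 137.90490286])]
rib tri [ 0.48584588 -0.26155178  0.07001162] [ 0.48698201 -0.26194999  0.07020921]
[ 0.48548946 -0.26009343  0.075     ]
```

View pics/v.png

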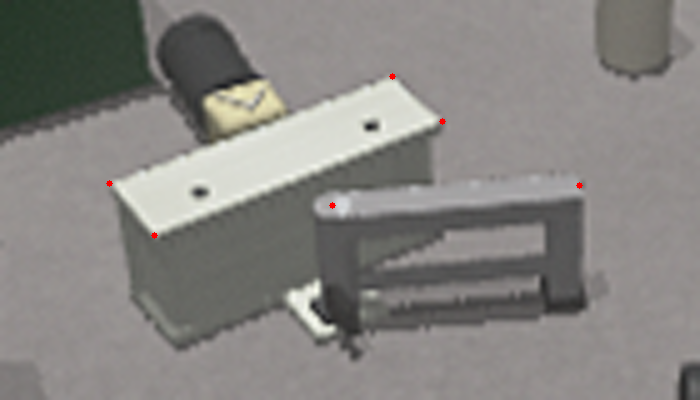

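The projected model fits the side view well: hinge ≈ (528,200), leg open 0.48 rad, berth ≈ (530,180), rib ≈ (486,-261) with yaw ≈ 14.6°. The first moves shut the jaw, turn the tool and cross over, staying high.

>>> {"fn": "arm_command", "kwargs": {"motion": [[0,0,0,0,0,0.0915],[0,0,0,0,0,0.0915],[0,0,0,0,0,0.0915],[0,0,0,0,0,0.0915],[0,0,0,0,0,0.0915],[0,0,0,0,0,0.0915],[0,0,0,0,0,0.0915],[0,0,0,0,0,0.0915],[0,0,0,0,0,0.0915],[0,0,0,0,0,0.0915],[0,0,0,0,0,0.0915],[0,0,0,0,0,0]], "jaw": 1, "newtons": 40}}

```text
clock: 1.3
ee_pos: [0.2064, 0.5898, 0.2479]
orientation: [2.573, 1.801, -0.001]
wrist_force: [-1.0, 0.4, 0.3]
gripper_width: 0.0005
```

>>> {"fn": "arm_command", "kwargs": {"motion": [[-0.061,0.157,0,0,0,0],[-0.061,0.157,0,0,0,0],[-0.061,0.157,0,0,0,0],[-0.061,0.157,0,0,0,0],[-0.061,0.157,0,0,0,0],[-0.061,0.157,0,0,0,0],[-0.061,0.157,0,0,0,0],[-0.061,0.157,0,0,0,0],[-0.061,0.157,0,0,0,0],[-0.061,0.157,0,0,0,0],[-0.061,0.157,0,0,0,0],[-0.061,0.157,0,0,0,0],[-0.061,0.157,0,0,0,0],[-0.061,0.157,0,0,0,0],[0,0,0,0,0,0],[0,0,0,0,0,0]]}}

```text
clock: 2.9
ee_pos: [0.651, 0.2012, 0.2477]
orientation: [2.57, 1.807, -0.001]
wrist_force: [-0.3, 0.9, -0.0]
gripper_width: 0.0
```

```bash
cat >> h.py <<'E'
from scipy.spatial.transform import Rotation as Ro
def to(p,yaw_y=None):
    s=ctrl.state();R=Ro.from_rotvec(s['orientation']).as_matrix()
    d=R.T@(np.array(p)-s['ee_pos']); print('clk',s['clock'],'pos',np.round(s['ee_pos'],4),'ydir az',np.degrees(np.arctan2(R[1,1],R[0,1])).round(2),'tilt',np.round(R[:,2],3),'q',np.round(s['qpos'],2),'F',np.round(s['wrist_force'],1))
    print('units to go',np.round(d/.25,3))
    if yaw_y is not None: 
        a=(yaw_y-np.degrees(np.arctan2(R[1,1],R[0,1]))+180)%360-180; print('turn units tool z',-a/90)
E
python3 - <<'E'
from h import *
to([.651,.203,.072],-19.9)
E
```

```text
clk 2.9 pos [0.651  0.2012 0.2477] ydir az -19.76 tilt [-0.001 -0.001 -1.   ] q [-0.66  0.56  0.46  1.47 -0.26  1.18 -0.5 ] F [-0.3  0.9 -0. ]
units to go [ 0.007 -0.002  0.703]
turn units tool z 0.0015331565885358285
```

>>> {"fn": "arm_command", "kwargs": {"motion": [[0,0,0.14,0,0,0],[0,0,0.14,0,0,0],[0,0,0.14,0,0,0],[0,0,0.14,0,0,0],[0,0,0.08,0,0,0],[0,0,0.06,0,0,0],[0,0,0,0,0,0],[0,0,0,0,0,0]]}}

```text
clock: 3.7
ee_pos: [0.6508, 0.2028, 0.0742]
orientation: [2.57, 1.806, 0.001]
wrist_force: [0.8, -0.2, 1.1]
gripper_width: -0.0
```

```bash
python3 - <<'E'
from h import *
to([.651,.203,.072],-19.9)
grab('top','top1.png');a=grab('side','side1.png')
cv2.imwrite('pics/c1.png',cv2.resize(cv2.cvtColor(a,cv2.COLOR_RGB2BGR)[110:220,150:310],None,fx=4.5,fy=4.5))
E
```

```text
clk 3.7 pos [0.6508 0.2028 0.0742] ydir az -19.8 tilt [ 0.001  0.    -1.   ] q [-0.61  0.74  0.39  1.59 -0.34  0.88 -0.44] F [ 0.8 -0.2  1.1]
units to go [0.001 0.    0.009]
turn units tool z 0.001140075850845316
```

View pics/c1.png

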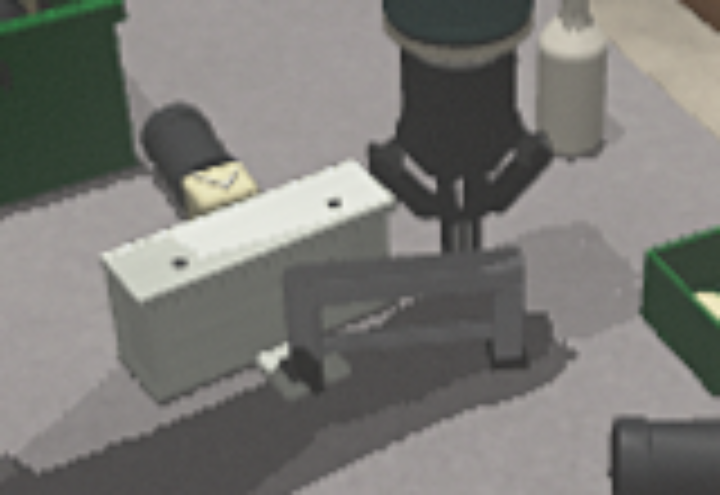

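View pics/top1.png

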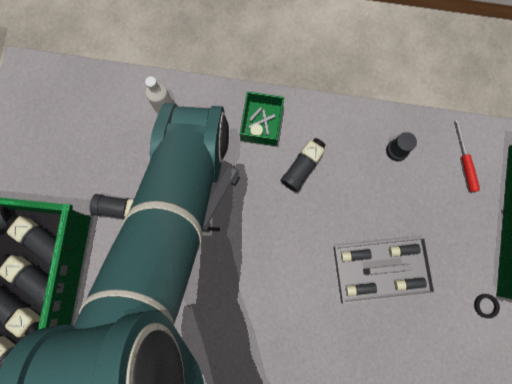

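The closed fingers stand on the shelf side of the leg, low enough to bear on the bar. Next: approach, then sweep around the hinge.

>>> {"fn": "arm_command", "kwargs": {"motion": [[-0.016,0,0.006,0,0,0],[-0.016,0,0,0,0,0],[-0.016,0,0,0,0,0],[-0.016,0,0,0,0,0],[-0.012,0,0,0,0,0],[-0.012,0,0,0,0,0],[-0.0115,0.002,0,0,0,0.0159],[-0.0115,0.002,0,0,0,0.0159],[-0.0115,0.002,0,0,0,0.0159],[-0.0115,0.002,0,0,0,0.0159]]}}

```text
clock: 4.8
ee_pos: [0.6409, 0.1699, 0.0719]
orientation: [2.66, 1.671, 0.001]
wrist_force: [3.2, 1.4, 1.5]
gripper_width: 0.0
```

```bash
cat >> h.py <<'E'
def leg():
    s=ctrl.state();R=Ro.from_rotvec(s['orientation']).as_matrix();h=np.array([.5279,.1998]);d=s['ee_pos'][:2]-h
    x=R[:2,0];y=R[:2,1]
    print('off,r',np.round([d@x*1e3,d@y*1e3],1),'open',round(np.radians(7.48)-np.arctan2(y[1],y[0]),3),'z',s['ee_pos'][2].round(4),'F tool',np.round(R.T@s['wrist_force'],2),'clk',s['clock'])
E
python3 -c "
from h import *
leg()"
```

```text
off,r [ 22.2 114.7] open 0.58 z 0.0719 F tool [ 2.69  2.31 -1.51] clk 4.8
```

In contact at about 2.7 N, matching the hinge friction. Continuing the sweep.

>>> {"fn": "arm_command", "kwargs": {"motion": [[-0.0231,0.004,0,0,0,0.0318],[-0.0231,0.004,0,0,0,0.0318],[-0.0231,0.004,0,0,0,0.0318],[-0.0231,0.004,0,0,0,0.0318],[-0.0231,0.004,0,0,0,0.0318],[-0.0231,0.004,0,0,0,0.0318],[-0.0231,0.004,0,0,0,0.0318],[-0.0231,0.004,0,0,0,0.0318],[0,0,0,0,0,0]]}}

```text
clock: 5.7
ee_pos: [0.6199, 0.1276, 0.0716]
orientation: [2.939, 1.109, -0.002]
wrist_force: [1.0, -0.4, 0.7]
gripper_width: 0.0002
```

```bash
python3 -c "
from h import *
leg()"
```

```text
off,r [ 21.3 115. ] open 0.98 z 0.0716 F tool [ 0.46  0.96 -0.73] clk 5.7
```

>>> {"fn": "arm_command", "kwargs": {"motion": [[-0.0231,0.004,0,0,0,0.0318],[-0.0231,0.004,0,0,0,0.0318],[-0.0231,0.004,0,0,0,0.0318],[-0.0231,0.004,0,0,0,0.0318],[-0.0231,0.004,0,0,0,0.0318],[-0.0231,0.004,0,0,0,0.0318],[-0.0231,0.004,0,0,0,0.0318],[-0.0231,0.004,0,0,0,0.0318],[-0.0115,0.002,0,0,0,0.0159],[-0.0115,0.002,0,0,0,0.0159]]}}

```text
clock: 6.7
ee_pos: [0.5803, 0.0949, 0.0718]
orientation: [3.112, 0.43, 0.0]
wrist_force: [2.5, 1.2, -1.3]
gripper_width: -0.0002
```

```bash
python3 - <<'E'
from h import *
leg()
grab('top','top2.png')
a=grab('side','side2.png');leg()
cv2.imwrite('pics/c2.png',cv2.resize(cv2.cvtColor(a,cv2.COLOR_RGB2BGR)[110:220,150:310],None,fx=4.5,fy=4.5))
E
```

```text
off,r [ 22.  115.2] open 1.427 z 0.0718 F tool [ 2.76 -0.48  1.27] clk 6.7
off,r [ 21.8 115.3] open 1.427 z 0.0718 F tool [ 1.59 -1.39 -0.57] clk 6.8
```

View pics/c2.png

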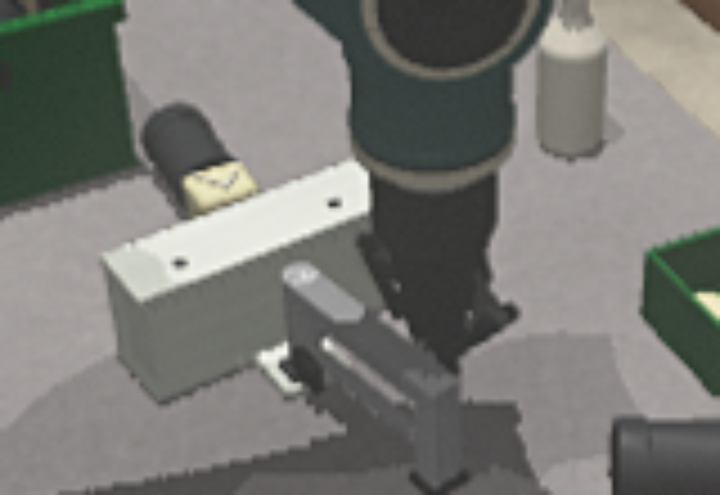

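The leg follows the fingers, now open about 1.43 rad. From here I feel for the stop in small steps.

>>> {"fn": "arm_command", "kwargs": {"motion": [[-0.0046,0.0008,0,0,0,0.0064],[-0.0046,0.0008,0,0,0,0.0064],[-0.0046,0.0008,0,0,0,0.0064],[-0.0046,0.0008,0,0,0,0.0064],[-0.0046,0.0008,0,0,0,0.0064],[-0.0046,0.0008,0,0,0,0.0064]]}}

```text
clock: 7.4
ee_pos: [0.5738, 0.0918, 0.0718]
orientation: [3.124, 0.335, -0.0]
wrist_force: [1.8, 2.1, -1.4]
gripper_width: -0.0
```

>>> {"fn": "arm_command", "kwargs": {"motion": [[-0.0046,0.0008,0,0,0,0.0064],[-0.0046,0.0008,0,0,0,0.0064],[-0.0046,0.0008,0,0,0,0.0064]]}}

```text
clock: 7.7
ee_pos: [0.5706, 0.0905, 0.0718]
orientation: [3.128, 0.288, 0.0]
wrist_force: [2.2, 1.9, -0.3]
gripper_width: -0.0002
```

```bash
python3 - <<'E'
from h import *
leg()
E
```

```text
off,r [ 22.  115.2] open 1.518 z 0.0718 F tool [ 2.53 -1.48  0.25] clk 7.7
```

Still at friction level only. From here one or two rows per call.

>>> {"fn": "arm_command", "kwargs": {"motion": [[-0.0046,0.0008,0,0,0,0.0064],[-0.0046,0.0008,0,0,0,0.0064]]}}

```text
clock: 7.9
ee_pos: [0.5684, 0.0897, 0.0718]
orientation: [3.131, 0.256, 0.0]
wrist_force: [1.9, 2.1, -0.2]
gripper_width: 0.0003
```

>>> {"fn": "arm_command", "kwargs": {"motion": [[-0.0046,0.0008,0,0,0,0.0064]]}}

```text
clock: 8.0
ee_pos: [0.5673, 0.0893, 0.0718]
orientation: [3.132, 0.24, 0.0]
wrist_force: [2.3, 2.0, -0.7]
gripper_width: -0.0001
```

>>> {"fn": "arm_command", "kwargs": {"motion": [[-0.0046,0.0008,0,0,0,0.0064]]}}

```text
clock: 8.1
ee_pos: [0.5662, 0.0889, 0.0718]
orientation: [3.133, 0.225, 0.0]
wrist_force: [2.3, 2.4, -1.4]
gripper_width: 0.0001
```

```bash
python3 - <<'E'
from h import *
leg()
E
```

```text
off,r [ 22.1 115.2] open 1.558 z 0.0718 F tool [ 2.62 -2.07  1.42] clk 8.1
```

>>> {"fn": "arm_command", "kwargs": {"motion": [[-0.0046,0.0008,0,0,0,0.0064]]}}

```text
clock: 8.2
ee_pos: [0.5651, 0.0886, 0.0718]
orientation: [3.135, 0.209, 0.0]
wrist_force: [2.3, 2.0, -0.7]
gripper_width: 0.0001
```

>>> {"fn": "arm_command", "kwargs": {"motion": [[-0.0046,0.0008,0,0,0,0.0064]]}}

```text
clock: 8.3
ee_pos: [0.5639, 0.0882, 0.0718]
orientation: [3.136, 0.193, 0.0]
wrist_force: [2.5, 2.3, -0.2]
gripper_width: -0.0
```

>>> {"fn": "arm_command", "kwargs": {"motion": [[-0.0046,0.0008,0,0,0,0.0064]]}}

```text
clock: 8.4
ee_pos: [0.5628, 0.0879, 0.0718]
orientation: [3.136, 0.177, -0.0]
wrist_force: [3.3, 2.9, -1.2]
gripper_width: -0.0001
```

>>> {"fn": "arm_command", "kwargs": {"motion": [[-0.0046,0.0008,0,0,0,0.0064]]}}

```text
clock: 8.5
ee_pos: [0.5617, 0.0876, 0.0718]
orientation: [3.137, 0.162, -0.0]
wrist_force: [2.7, 2.9, -0.0]
gripper_width: -0.0001
```

>>> {"fn": "arm_command", "kwargs": {"motion": [[-0.0046,0.0008,0,0,0,0.0064]]}}

```text
clock: 8.6
ee_pos: [0.5609, 0.0873, 0.0719]
orientation: [3.138, 0.146, 0.001]
wrist_force: [6.1, 3.0, -1.0]
gripper_width: 0.0001
```

Stop met at about 1.60 rad. The force has risen to 6 N. Pressing on gently, now without turning.

>>> {"fn": "arm_command", "kwargs": {"motion": [[-0.004,0,0,0,0,0]]}}

```text
clock: 8.7
ee_pos: [0.5603, 0.0874, 0.0721]
orientation: [3.138, 0.146, 0.002]
wrist_force: [8.0, 3.3, -1.5]
gripper_width: -0.0001
```

>>> {"fn": "arm_command", "kwargs": {"motion": [[-0.004,0,0,0,0,0]]}}

```text
clock: 8.8
ee_pos: [0.5598, 0.0873, 0.0722]
orientation: [3.138, 0.147, 0.004]
wrist_force: [10.7, 4.4, -2.4]
gripper_width: 0.0001
```

>>> {"fn": "arm_command", "kwargs": {"motion": [[-0.004,0,0,0,0,0]]}}

```text
clock: 8.9
ee_pos: [0.5592, 0.0873, 0.0724]
orientation: [-3.138, -0.147, -0.005]
wrist_force: [14.2, 3.8, -3.2]
gripper_width: -0.0004
```

>>> {"fn": "arm_command", "kwargs": {"motion": [[0,0,0,0,0,0],[0,0,0,0,0,0]]}}

```text
clock: 9.1
ee_pos: [0.5593, 0.0874, 0.0724]
orientation: [-3.138, -0.147, -0.006]
wrist_force: [13.4, 3.1, -2.7]
gripper_width: 0.0001
```

>>> {"fn": "arm_command", "kwargs": {"motion": [[0,0,0,0,0,0],[0,0,0,0,0,0],[0,0,0,0,0,0]]}}

```text
clock: 9.4
ee_pos: [0.5593, 0.0874, 0.0724]
orientation: [-3.138, -0.147, -0.005]
wrist_force: [12.3, 3.9, -3.6]
gripper_width: 0.0001
```

```bash
python3 - <<'E'
from h import *
leg()
E
```

```text
off,r [ 20.7 114.9] open 1.608 z 0.0724 F tool [12.58 -2.7   3.65] clk 9.4
```

>>> {"fn": "arm_command", "kwargs": {"motion": [[-0.0025,0,0,0,0,0],[0,0,0,0,0,0],[0,0,0,0,0,0],[0,0,0,0,0,0],[0,0,0,0,0,0]]}}

```text
clock: 9.9
ee_pos: [0.5589, 0.0874, 0.0725]
orientation: [-3.138, -0.147, -0.007]
wrist_force: [13.8, 4.7, -3.5]
gripper_width: -0.0002
```

>>> {"fn": "arm_command", "kwargs": {"motion": [[0.01,0,0,0,0,0],[0.02,0,0,0,0,0],[0.05,0,0,0,0,0],[0.08,0,0,0,0,0],[0,0,-0.1,0,0,0],[0,0,-0.16,0,0,0],[0,0,-0.16,0,0,0],[0,0,-0.16,0,0,0],[0,0,-0.12,0,0,0],[0,0,0,0,0,0]], "jaw": 1}}

```text
clock: 10.9
ee_pos: [0.5981, 0.0902, 0.2505]
orientation: [-3.137, -0.146, -0.007]
wrist_force: [0.1, -0.1, -0.1]
gripper_width: -0.0001
```

```bash
python3 - <<'E'
from h import *
leg()
to([.486,-.261,.2475],-75.4)
E
```

```text
off,r [ 59.7 115.6] open 1.608 z 0.2505 F tool [0.11 0.1  0.09] clk 10.9
clk 10.9 pos [0.5981 0.0902 0.2505] ydir az -84.67 tilt [ 0.004  0.001 -1.   ] q [-0.81  0.49  0.83  1.69 -0.39  1.14 -1.35] F [ 0.1 -0.1 -0.1]
units to go [-0.577  1.357  0.008]
turn units tool z -0.10305446752962237
```

Leg pressed home at about 14 N and the arm is clear. Turning for the tray grasp with the jaws opening.

>>> {"fn": "arm_command", "kwargs": {"motion": [[0,0,0,0,0,-0.0919],[0,0,0,0,0,-0.0919],[0,0,0,0,0,-0.0919],[0,0,0,0,0,-0.0919],[0,0,0,0,0,-0.0919],[0,0,0,0,0,-0.0919],[0,0,0,0,0,-0.0919],[0,0,0,0,0,-0.0919],[0,0,0,0,0,-0.0919],[0,0,0,0,0,-0.0919],[0,0,0,0,0,-0.0919],[0,0,0,0,0,-0.0919],[0,0,0,0,0,0]], "jaw": 0}}

```text
clock: 12.2
ee_pos: [0.5964, 0.0903, 0.246]
orientation: [-1.917, -2.487, 0.002]
wrist_force: [0.2, -0.1, 0.1]
gripper_width: 0.0853
```

```bash
python3 - <<'E'
from h import *
to([.486,-.261,.2475],14.6)
E
```

```text
clk 12.2 pos [0.5964 0.0903 0.246 ] ydir az 14.75 tilt [-0.002 -0.    -1.   ] q [-0.54  0.41  0.44  1.68 -0.19  1.1   0.22] F [ 0.2 -0.1  0.1]
units to go [-1.246 -0.785 -0.005]
turn units tool z 0.0016437524993951531
```

>>> {"fn": "arm_command", "kwargs": {"motion": [[-0.1384,-0.0872,0,0,0,0],[-0.1384,-0.0872,0,0,0,0],[-0.1384,-0.0872,0,0,0,0],[-0.1384,-0.0872,0,0,0,0],[-0.1384,-0.0872,0,0,0,0],[-0.1384,-0.0872,0,0,0,0],[-0.1384,-0.0872,0,0,0,0],[-0.1384,-0.0872,0,0,0,0],[-0.1384,-0.0872,0,0,0,0],[0,0,0,0,0,0],[0,0,0,0,0,0]]}}

```text
clock: 13.3
ee_pos: [0.485, -0.2608, 0.2463]
orientation: [-1.928, -2.48, 0.001]
wrist_force: [0.8, 0.8, 0.5]
gripper_width: 0.0853
```

```bash
python3 - <<'E'
from h import *
to([.486,-.261,.058],14.6)
a=grab('side','side3.png');b=grab('top','top3.png')
E
```

```text
clk 13.3 pos [ 0.485  -0.2608  0.2463] ydir az 14.28 tilt [-0.001  0.    -1.   ] q [-0.05  0.33  0.6   1.82 -0.21  1.06  0.88] F [0.8 0.8 0.5]
units to go [-0.002  0.004  0.753]
turn units tool z -0.0035538199976176406
```

View pics/side3.png

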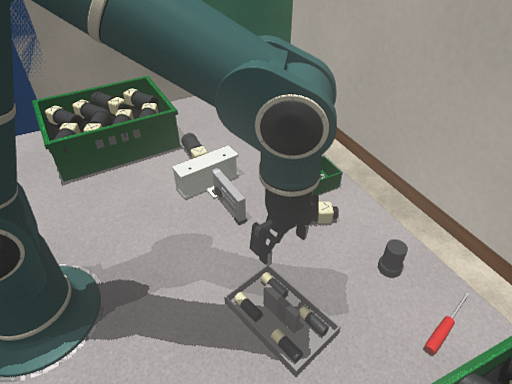

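View pics/top3.png

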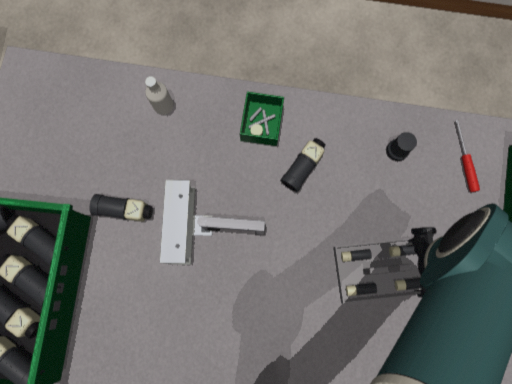

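The leg is open (top view, cols 195-265, rows 219-234) and the gripper is over the tray. Descending on the rib.

>>> {"fn": "arm_command", "kwargs": {"motion": [[0,0,0.14,0,0,-0.003],[0,0.004,0.14,0,0,0],[0,0,0.14,0,0,0],[0,0,0.1,0,0,0],[0,0,0.08,0,0,0],[0,0,0.06,0,0,0],[0,0,0.05,0,0,0],[0,0,0.043,0,0,0],[0,0,0,0,0,0],[0,0,0,0,0,0]]}}

```text
clock: 14.4
ee_pos: [0.4868, -0.2601, 0.059]
orientation: [1.915, 2.49, 0.0]
wrist_force: [0.6, -0.1, 0.2]
gripper_width: 0.0855
```

```bash
python3 - <<'E'
from h import *
to([.486,-.261,.058],14.6)
a=grab('side','side4.png')
cv2.imwrite('pics/c4.png',cv2.resize(cv2.cvtColor(a,cv2.COLOR_RGB2BGR)[230:384,200:360],None,fx=3.8,fy=3.8))
E
```

```text
clk 14.4 pos [ 0.4868 -0.2601  0.059 ] ydir az 14.88 tilt [ 0. -0. -1.] q [ 0.07  0.59  0.47  1.94 -0.4   0.7   1.04] F [ 0.6 -0.1  0.2]
units to go [-0.003 -0.004  0.004]
turn units tool z 0.003127897278699265
```

View pics/c4.png

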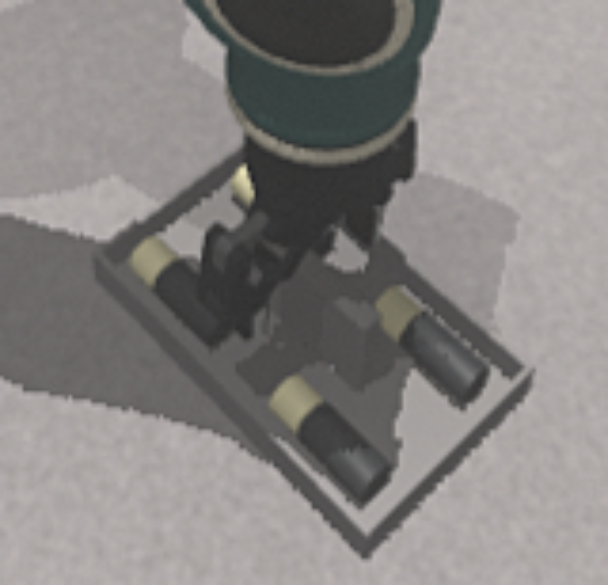

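The jaws straddle the rib and are centred on it. Gripping.

>>> {"fn": "arm_command", "kwargs": {"motion": [[0,0,0,0,0,0],[0,0,0,0,0,0],[0,0,0,0,0,0],[0,0,0,0,0,0],[0,0,0,0,0,0],[0,0,0,0,0,0],[0,0,0,0,0,0],[0,0,0,0,0,0]], "jaw": 1, "newtons": 60}}

```text
clock: 15.25
ee_pos: [0.4868, -0.2599, 0.0589]
orientation: [1.915, 2.49, 0.0]
wrist_force: [0.1, 1.3, 6.0]
gripper_width: 0.015
```

```bash
python3 - <<'E'
from h import *
to([.486,-.261,.058],14.6); print(ctrl.state()['gripper_width'])
E
```

```text
clk 15.25 pos [ 0.4868 -0.2599  0.0589] ydir az 14.89 tilt [ 0. -0. -1.] q [ 0.07  0.59  0.47  1.94 -0.4   0.7   1.04] F [0.1 1.3 6. ]
units to go [-0.003 -0.004  0.004]
turn units tool z 0.0032527110315028395
0.015009772444169636
```

>>> {"fn": "arm_command", "kwargs": {"motion": [[0,0,-0.02,0,0,0],[0,0,-0.04,0,0,0],[0,0,-0.08,0,0,0],[0,0,-0.1,0,0,0],[0,0,-0.1,0,0,0],[0,0,-0.1,0,0,0],[0,0,-0.1,0,0,0],[0,0,-0.1,0,0,0],[0,0,-0.06,0,0,0],[0,0,-0.04,0,0,0],[0,0,-0.02,0,0,0],[0,0,0,0,0,0]]}}

```text
clock: 16.45
ee_pos: [0.4866, -0.2598, 0.2485]
orientation: [-1.915, -2.491, 0.0]
wrist_force: [-0.6, 0.3, -6.2]
gripper_width: 0.0152
```

```bash
python3 - <<'E'
from h import *
to([.5305,.180,.25],7.5); print(ctrl.state()['gripper_width'])
a=grab('side','side5.png');b=grab('top','top5.png')
E
```

```text
clk 16.45 pos [ 0.4866 -0.2598  0.2485] ydir az 14.9 tilt [-0. -0. -1.] q [-0.06  0.33  0.6   1.81 -0.21  1.06  0.88] F [-0.6  0.3 -6.2]
units to go [ 1.655  0.622 -0.006]
turn units tool z 0.08219553161735481
0.01521346885472147
```

View pics/side5.png

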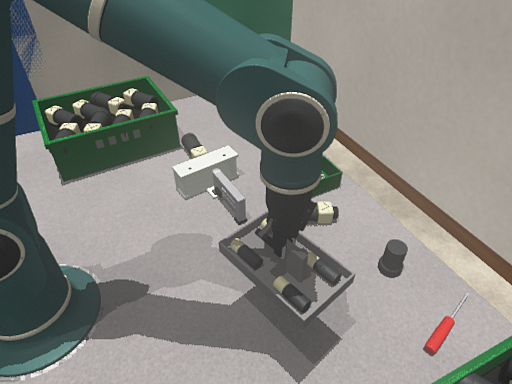

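View pics/top5.png

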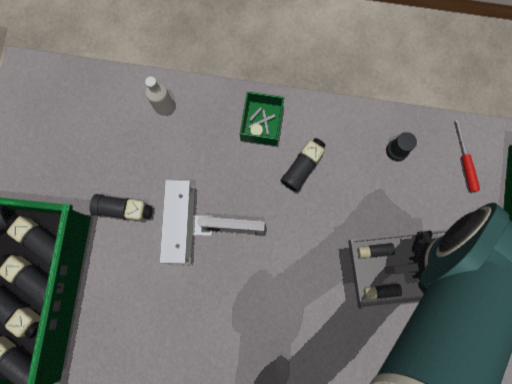

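```bash
python3 - <<'E'
from h import *
s=ctrl.state();print(s['clock'],s['ee_pos'],s['gripper_width'],s['wrist_force'])
im=cv2.imread('pics/side5.png')
cv2.imwrite('pics/c5.png',cv2.resize(im[200:330,210:365],None,fx=4.5,fy=4.5,interpolation=cv2.INTER_CUBIC))
im=cv2.imread('pics/top5.png')
cv2.imwrite('pics/d5.png',cv2.resize(im[165:275,150:280],None,fx=5,fy=5,interpolation=cv2.INTER_CUBIC))
E
```

```text
16.55 [ 0.48631995 -0.25969881  0.24775059] 0.015148499653696619 [ 1.11603920e-01 -5.81733104e-04 -6.12385789e+00]
```

View pics/c5.png

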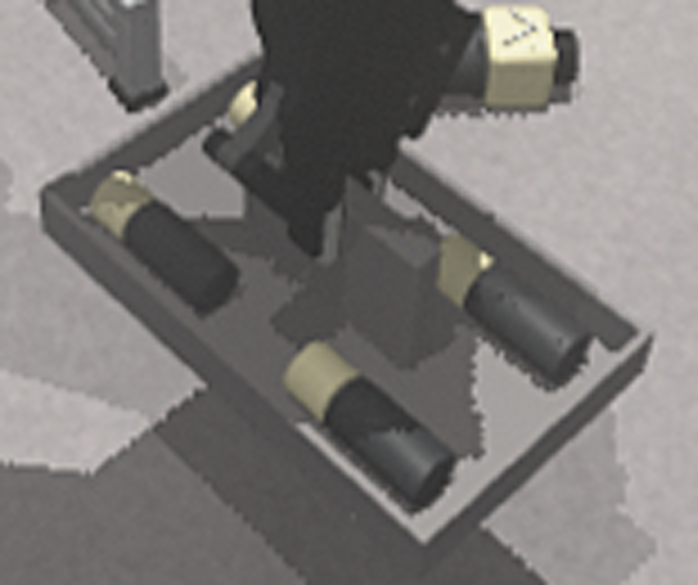

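View pics/d5.png

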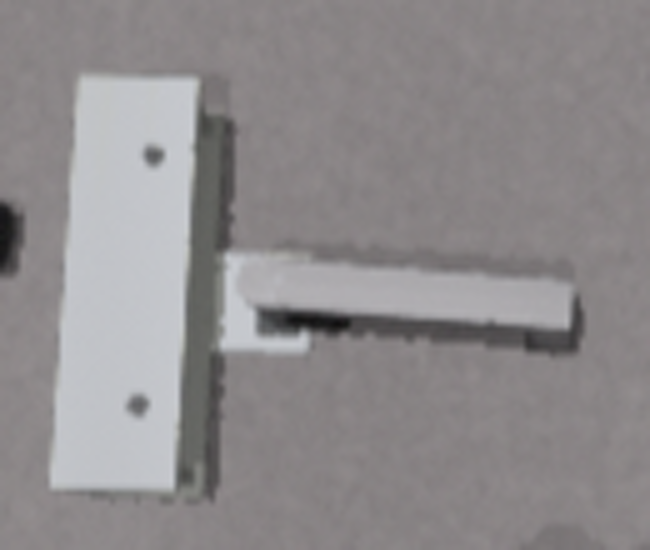

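```bash
python3 - <<'E'
from h import *
f=lambda x,y:(210+(x-1.75)/4.5,200+(y-1.75)/4.5)
s=np.array([onz('side',*f(x,y),.2169)[:2]*1e3 for x,y in[(42,195),(424,540),(652,337)]])
print(np.round(s,1),'centre',(s[0]+s[2])/2,'len',np.linalg.norm(s[1]-s[0]),np.linalg.norm(s[2]-s[1]))
d=s[1]-s[0];print('yaw',np.degrees(np.arctan2(d[0],-d[1])))
st=ctrl.state();R=Ro.from_rotvec(st['orientation']).as_matrix()
o=(s[0]+s[2])/2-st['ee_pos'][:2]*1e3;print('off tool x,y',R[:2,0]@o,R[:2,1]@o)
g=lambda x,y:onz('top',150+(x-2)/5,165+(y-2)/5,.09)[:2]*1e3
m=(g(575,283)+g(570,328))/2; c=np.array([519.4,264.2]);a=np.radians(7.48);X=np.array([np.cos(a),np.sin(a)]);Y=np.array([-X[1],X[0]])
e=m-(c-65*Y);print('leg end',m,np.linalg.norm(e),np.arctan2(-e@Y,e@X))
im=cv2.imread('pics/top5.png');v=im.max(2);mm=(v>170).astype(np.uint8);mm[:,:155]=0;mm[:,194:]=0;mm[:160]=0;mm[275:]=0
p=np.argwhere(mm)[:,::-1];w=np.array([onz('top',*q,.09)[:2]*1e3 for q in p],np.float32);print(cv2.minAreaRect(w))
to([.5305,.180,.25],7.5)
E
```

```text
[[ 388.8 -170.2]
 [ 448.2 -388.3]
 [ 580.  -355.2]] centre [ 484.42845299 -262.71929016] len 226.0316872819307 135.85984488159173
yaw 15.23909040191035
off tool x,y -2.432807385614393 -2.6043284568929668
leg end [539.88572626  50.75104906] 149.48644116629072 1.620824447920722
((519.489501953125, 264.2104797363281), (197.81385803222656, 58.34364318847656), 7.477125644683838)
clk 16.55 pos [ 0.4863 -0.2597  0.2478] ydir az 14.89 tilt [-0.001  0.    -1.   ] q [-0.05  0.33  0.6   1.82 -0.21  1.06  0.89] F [ 0.1 -0.  -6.1]
units to go [ 1.654  0.623 -0.009]
turn units tool z 0.08216036218762403
```

Grip is solid (15 mm opening, 6 N load). The tray sits in the tool to within 1–3 mm, the stand hasn't moved, and the leg shows 1.61–1.62 rad. Carrying it across.

>>> {"fn": "arm_command", "kwargs": {"motion": [[0,0,0,0,0,0.0274],[0,0,0,0,0,0.0274],[0,0,0,0,0,0.0274],[0.05,0.0118,0,0,0,0],[0.1,0.0235,0,0,0,0],[0.15,0.0353,0,0,0,0],[0.15,0.0353,0,0,0,0],[0.15,0.0353,0,0,0,0],[0.15,0.0353,0,0,0,0],[0.15,0.0353,0,0,0,0],[0.15,0.0353,0,0,0,0],[0.15,0.0353,0,0,0,0],[0.15,0.0353,0,0,0,0],[0.15,0.0353,0,0,0,0],[0.12,0.0282,0,0,0,0],[0.07,0.0165,0,0,0,0],[0.032,0.0075,0,0,0,0],[0,0,0,0,0,0],[0,0,0,0,0,0]]}}

```text
clock: 18.45
ee_pos: [0.5309, 0.1788, 0.2484]
orientation: [2.073, 2.36, -0.001]
wrist_force: [0.5, -0.5, -6.9]
gripper_width: 0.0154
```

```bash
python3 - <<'E'
from h import *
to([.5305,.1805,.1500],7.5); print(ctrl.state()['gripper_width'])
a=grab('side','side6.png')
E
```

```text
clk 18.45 pos [0.5309 0.1788 0.2484] ydir az 7.42 tilt [-0.    -0.001 -1.   ] q [-0.72  0.32  0.42  1.79 -0.15  1.06 -0.12] F [ 0.5 -0.5 -6.9]
units to go [ 0.007 -0.001  0.394]
turn units tool z -0.0008459549671821757
0.015407917703367701
```

View pics/side6.png

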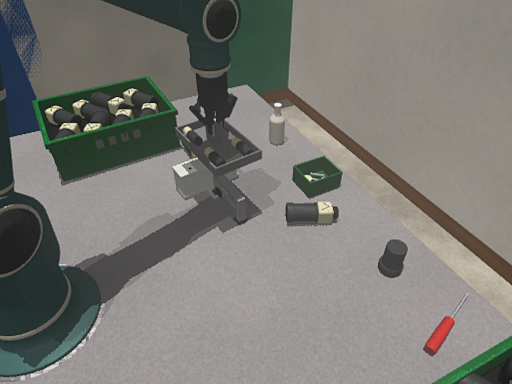

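>>> {"fn": "arm_command", "kwargs": {"motion": [[0.004,0,0.06,0,0,0],[0.003,0,0.08,0,0,0],[0,0,0.08,0,0,0],[0,0,0.06,0,0,0],[0,0,0.04,0,0,0],[0,0,0.028,0,0,0],[0,0,0.012,0,0,0],[0,0,0,0,0,0],[0,0,0,0,0,0]]}}

```text
clock: 19.4
ee_pos: [0.531, 0.1819, 0.1591]
orientation: [2.071, 2.362, 0.001]
wrist_force: [0.4, 0.0, -5.6]
gripper_width: 0.0153
```

```bash
python3 - <<'E'
from h import *
to([.5305,.1805,.149],7.5)
a=grab('side','side7.png')
cv2.imwrite('pics/c7.png',cv2.resize(cv2.cvtColor(a,cv2.COLOR_RGB2BGR)[90:240,150:310],None,fx=4,fy=4,interpolation=cv2.INTER_CUBIC))
E
```

```text
clk 19.4 pos [0.531  0.1819 0.1591] ydir az 7.49 tilt [ 0.001  0.    -1.   ] q [-0.69  0.43  0.39  1.87 -0.2   0.88 -0.08] F [ 0.4  0.  -5.6]
units to go [-0.005 -0.003  0.04 ]
turn units tool z -9.112424796645277e-05
```

View pics/c7.png

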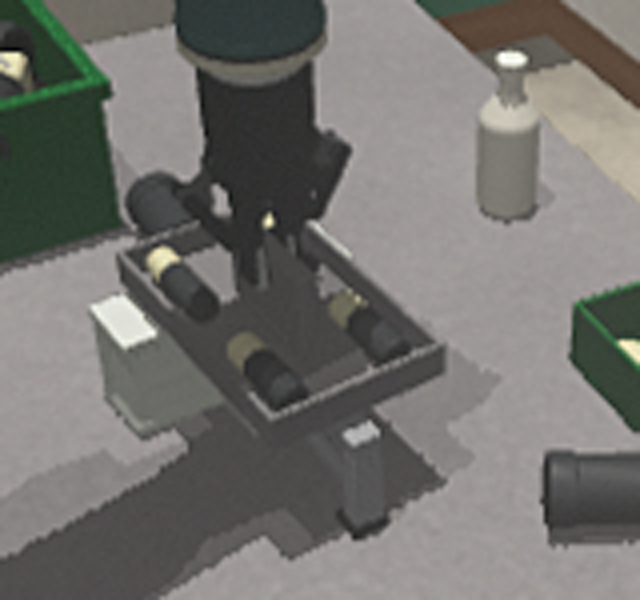

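The tray is aligned over the shelf and leg, with the leg end showing beyond the tray's front edge. Lowering slowly to contact.

>>> {"fn": "arm_command", "kwargs": {"motion": [[-0.003,-0.002,0.01,0,0,0],[-0.002,0,0.01,0,0,0],[0,0,0.008,0,0,0],[0,0,0,0,0,0]]}}

```text
clock: 19.85
ee_pos: [0.5302, 0.1805, 0.1512]
orientation: [-2.071, -2.362, 0.001]
wrist_force: [-0.0, -0.0, -6.8]
gripper_width: 0.0151
```

>>> {"fn": "arm_command", "kwargs": {"motion": [[0,0,0.004,0,0,0],[0,0,0,0,0,0]]}}

```text
clock: 20.05
ee_pos: [0.5303, 0.1806, 0.1505]
orientation: [2.071, 2.362, -0.0]
wrist_force: [0.3, -0.7, -6.4]
gripper_width: 0.0149
```

>>> {"fn": "arm_command", "kwargs": {"motion": [[0,0,0.004,0,0,0],[0,0,0,0,0,0]]}}

```text
clock: 20.25
ee_pos: [0.5303, 0.1806, 0.1495]
orientation: [-2.071, -2.362, 0.0]
wrist_force: [0.8, 1.1, -5.6]
gripper_width: 0.0155
```

>>> {"fn": "arm_command", "kwargs": {"motion": [[0,0,0.003,0,0,0],[0,0,0,0,0,0]]}}

```text
clock: 20.45
ee_pos: [0.5305, 0.1806, 0.1489]
orientation: [2.071, 2.362, 0.0]
wrist_force: [-0.1, -0.9, -4.8]
gripper_width: 0.0156
```

>>> {"fn": "arm_command", "kwargs": {"motion": [[0,0,0.003,0,0,0],[0,0,0,0,0,0]]}}

```text
clock: 20.65
ee_pos: [0.5308, 0.1806, 0.1487]
orientation: [2.071, 2.361, 0.001]
wrist_force: [-2.2, -2.2, 5.5]
gripper_width: 0.0154
```

Seated: the force now reads upward, so the tray bears on the supports. Easing off slightly and releasing.

>>> {"fn": "arm_command", "kwargs": {"motion": [[0,0,-0.0012,0,0,0],[0,0,0,0,0,0]]}}

```text
clock: 20.85
ee_pos: [0.5306, 0.1806, 0.1487]
orientation: [2.071, 2.362, 0.001]
wrist_force: [-2.0, -0.5, 5.1]
gripper_width: 0.0151
```

>>> {"fn": "arm_command", "kwargs": {"motion": [[0,0,0,0,0,0],[0,0,0,0,0,0],[0,0,0,0,0,0],[0,0,0,0,0,0],[0,0,0,0,0,0],[0,0,0,0,0,0]], "jaw": 0}}

```text
clock: 21.45
ee_pos: [0.5304, 0.1806, 0.1483]
orientation: [2.071, 2.362, -0.0]
wrist_force: [0.4, -0.6, -0.8]
gripper_width: 0.0849
```

```bash
python3 - <<'E'
from h import *
to([.5305,.1805,.149],7.5)
a=grab('side','side8.png')
cv2.imwrite('pics/c8.png',cv2.resize(cv2.cvtColor(a,cv2.COLOR_RGB2BGR)[90:240,150:310],None,fx=4,fy=4,interpolation=cv2.INTER_CUBIC))
E
```

```text
clk 21.45 pos [0.5304 0.1806 0.1483] ydir az 7.5 tilt [ 0. -0. -1.] q [-0.69  0.44  0.38  1.88 -0.21  0.86 -0.07] F [ 0.4 -0.6 -0.8]
units to go [-0.     0.001 -0.003]
turn units tool z -2.649538309735059e-05
```

View pics/c8.png

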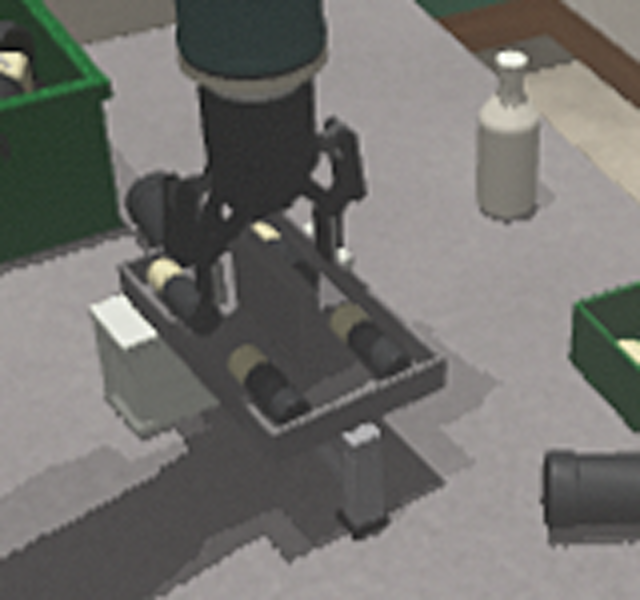

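The jaws are open and clear of the rib, and the tray rests level on the shelf and leg. Rising and moving away to inspect.

>>> {"fn": "arm_command", "kwargs": {"motion": [[0,0,-0.03,0,0,0],[0,0,-0.06,0,0,0],[0,0,-0.1,0,0,0],[0,0,-0.14,0,0,0],[0,0,-0.14,0,0,0],[-0.12,-0.06,0,0,0,0],[-0.15,-0.07,0,0,0,0],[-0.15,-0.07,0,0,0,0],[-0.15,-0.07,0,0,0,0],[-0.15,-0.07,0,0,0,0],[-0.15,-0.07,0,0,0,0],[-0.15,-0.07,0,0,0,0],[-0.15,-0.07,0,0,0,0],[0,0,0,0,0,0],[0,0,0,0,0,0]]}}

```text
clock: 23.0
ee_pos: [0.4321, -0.128, 0.2669]
orientation: [2.073, 2.359, 0.002]
wrist_force: [1.7, 0.2, -0.7]
gripper_width: 0.0856
```

```bash
python3 - <<'E'
from h import *
to([.5305,.1805,.149],7.5)
for n in ['side','top']:
    a=grab(n,n+'9.png'); y,x=(110,150) if n=='side' else (160,150)
    cv2.imwrite('pics/e_'+n+'.png',cv2.resize(cv2.cvtColor(a,cv2.COLOR_RGB2BGR)[y:y+120,x:x+150],None,fx=5,fy=5,interpolation=cv2.INTER_CUBIC)[:600])
E
```

```text
clk 23.0 pos [ 0.4321 -0.128   0.2669] ydir az 7.38 tilt [ 0.001  0.    -1.   ] q [-0.39  0.08  0.64  2.02 -0.06  1.05  0.41] F [ 1.7  0.2 -0.7]
units to go [1.173 0.548 0.473]
turn units tool z -0.0013195662955531083
```

View pics/e_side.png

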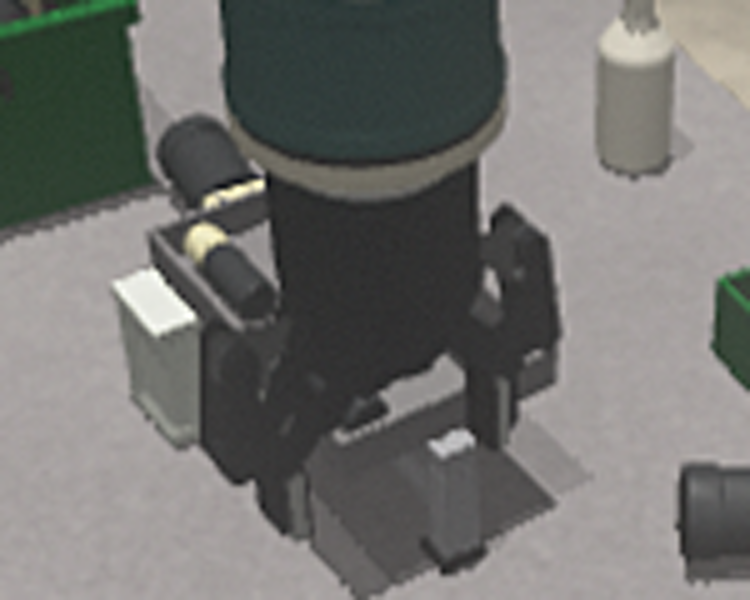

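View pics/e_top.png

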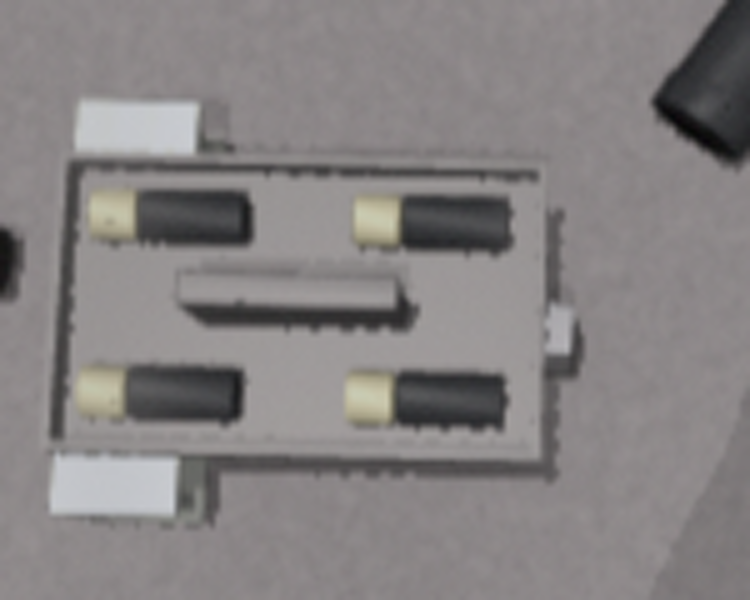

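View pics/top9.png

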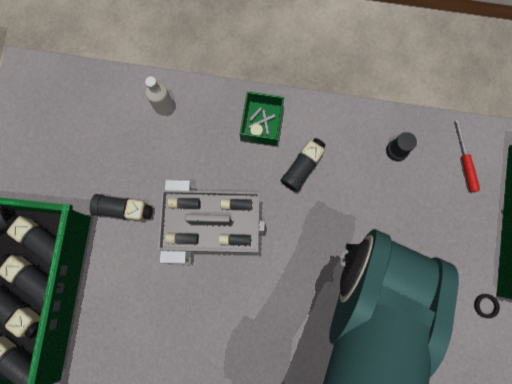

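```bash
python3 - <<'E'
from h import *
c=np.array([onz('top',150+(x-2)/5,160+(y-2)/5,.118)[:2]*1e3 for x,y in[(70,155),(546,160),(546,458),(48,448)]])
print(c.round(),c.mean(0),[np.linalg.norm(c[i]-c[i-1]).round(1) for i in range(4)])
d=(c[1]+c[2]-c[0]-c[3]);print('yaw',np.degrees(np.arctan2(d[0],-d[1])),'berth 530.5,179.9 yaw 7.48')
E
```

```text
[[582. 298.]
 [614.  75.]
 [476.  54.]
 [446. 280.]] [529.64004057 176.68838056] [np.float64(137.4), np.float64(224.7), np.float64(139.6), np.float64(228.6)]
yaw 7.980553534747579 berth 530.5,179.9 yaw 7.48
```

```bash
python3 -c "
from h import *
print(workorder.sign_off())"
```

```text
the job is handed in; nothing more can be done
None
```

The leg is open and pressed home, the grey tray rests across the shelf and leg, and the job is handed in at about 23 s of the 72 s allowed.

- **Leg:** I pushed it round with the closed fingers and met the stop at about 1.60 rad. I leaned on it for about a second, with wrist-force readings of 12 to 15 N (about 15 N at most).
- **Tray:** I gripped it by the rib (15 mm opening), carried it over and lowered it until its weight bore on the supports. Contact came at the expected height, and I then let go.
- **Last checks:** The top view puts the tray centre within about 3 mm of the berth and its yaw within 0.5°. It bears on both the shelf and the leg, with the leg's end showing beyond its front edge.
- **Fittings:** Both lie where they were, and the gripper is clear of everything.
- **Small disagreements:** The cameras and the tool differed by 2–3 mm, which is about the calibration error. I put the leg at 1.608 rad from the tool and 1.62 rad from the image. In the last side view the arm hid much of the tray, so the final check rests mainly on the top view.

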